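# Unclamp the cutting grid and put it in the wash tray

### The arm

A 6-joint arm with a two-finger parallel gripper is mounted at the origin on the work surface. World frame = base frame: x ahead of the robot, y to its left, z up, the work surface at z = 0. Lengths are in m, angles in rad, forces in N, time in s.
With the tool pointing down it reaches from about 0.35 to 0.775 m from the base axis. Payload 7.3 kg.
Tool frame: the origin (TCP) lies between the finger pads; the fingertips stand 17 mm ahead of it and the grasp point (between the pads) lies 2 mm behind it; z points along the fingers, y is the direction in which the jaws open and shut (so a half turn about z gives the same grasp; the last joint's range is limited). The gripper opens to 92 mm and grips with 3 to 60 N. Pads are 19 mm wide; open, the fingers measure 130 mm over their backs; the gripper's body (75 mm by 190 mm) begins 47 mm behind the grasp point.
Start: joints at [1.201, 0.342, 1.524, -0, 1.275, -0.146], TCP at [0.117, 0.512, 0.22] pointing down, gripper open.
Joint ranges: [-2.53, 2.53], [-0.77, 2.02], [0.04, 2.7], [-1, 4.14], [0.28, 2.66], [-3.11, 3.11]. Speed limits (rad/s): [2.57, 2.57, 3.14, 3.14, 3.14, 3.14].

### API

Orientations are given as [roll, pitch, yaw] about the fixed x, y, z axes, in that order (R = Rz(yaw) Ry(pitch) Rx(roll)).
In Python, from cell import sensors, vision, hand_in gives the robot as it stands.
- The arm moves only by the tool step_arm, never from a script. Its argument "series" is a list of rows, each a list of 5 numbers: the opening, from 0 (shut) to 1 (fully open), then the shift along the world's x, y, z each as a share of 25 mm, from -1 to 1, then the turn about the world's z as a share of 0.08 rad, from -1 to 1. A call has 1 to 12 rows; each row shifts and turns the commanded pose from where the row before left it; what a row does not reach is not made up. A row lasts 1/10 s, in which the tool goes at most 50 mm and 8.59 degrees, less where a joint would pass 70% of its speed; a pose out of reach is approached as far as the arm can. A call with a number of a shift or a turn outside -1 to 1 is refused whole. A call with a gripper value outside its range is refused whole. The fingers move at their own pace and stop on an object; "squeeze" is the grip in N (left out, the last holds). Time passes only in rows, so rows that do not move let the fingers close. It gives the time, the measured TCP pose, the force and the opening at its end, in the units of the state.
- sensors.observe(): the state, without advancing time (a new reading comes with each control period).
- vision.read_camera(name): name is "scene" or "top" or "wrist"; returns a dict with "pixels" (480x640x3 uint8, blue, green, red), "range_z" (480x640 float32, m along the optical axis (not along the pixel's ray), 0 where there is no reading), "camera_matrix" (3x3 intrinsics, pixels), "pose" (4x4, takes a point from camera to world coordinates). Camera axes: x right, y down, z forward; pixel columns grow to the right and rows downward; lengths in m; the calibration is good to about 2 mm. A picture is of the moment at which its call begins.
- hand_in(): hands the job in, once; it reports no verdict.
The state is a dict: "time": time; "qpos": joint angles; "qvel": joint speeds; "joint_efforts": joint torques, N m; "tool_pos": TCP position; "tool_rot": TCP orientation; "contact_force": force on the tool from outside, world axes, zero at the start; "torque": the same for the moment, N m; "opening": finger opening in m.
Only numpy, scipy, OpenCV 4.12 (cv2) and the standard library are available. Lean on these libraries where they do the work, as an engineer would, in place of code of your own. Each camera call takes 0.05 s, during which the arm holds its last target.

### The job

Take the cutting grid out of the vegetable cutter's bed for washing: flip the toggle clamp's arm up past centre so that it stays standing open, then lift the freed grid out by its handle. Carry it to the empty white wash tray and set it down (do not drop it) flat on the tray's floor, and leave the clamp open and the other things on the counter where they are.

Things in the scene. Friction and masses are not known exactly. Their poses are not given: they have to be found in the camera images.
- clamp_arm (a joint): angle of the toggle clamp's arm. 0 = closed: arm level across the grid's end, rubber pad on the grid. Grows as the grip swings up and over; 2.2 = open stop (arm leaning back, away from the grid). The arm is heavy (0.4 kg): let go below about 1.4 it falls shut, above about 1.6 it falls open and stays. Starting it up takes about 2.5 N at the grip, fading to nothing at the centre.
- clamp_grip (a point): centre of the clamp's grip: level black round bar, 16 mm diameter, 60 mm long, parallel to the hinge, across the free end of the steel arm (18 mm wide, 12 mm thick). Moves on a circle of radius 136 mm about clamp_pivot. Closed, it is 90 mm above the counter, just beyond the grid's long side, 44 mm higher than the plate's top. x along the bar.
- clamp_pivot (a point): middle of the clamp's hinge axis, 70 mm above the counter, on the bed beside the grid, between two cheeks 82 mm high. Axes of the bed: x along the hinge and the grid's length, z up, y from the grid to the hinge. Closed, the grip lies 135 mm towards -y and 20 mm up from here; opening carries it up and over towards +y. The grid's seat centre is 66 mm to -x, 72 mm to -y.
- grid_handle (a point): centre of the black handle bar (76 x 14 x 18 mm; long along x, 14 wide along y) of the grid clamped in the bed: steel plate 170 (x) x 90 x 14 mm with fine bars, 0.3-0.55 kg. Handle over the plate's middle, its centre 43 mm above the plate's underside, 20 mm gap below the bar. Seated, the underside is 32 mm above the counter inside lips 8 mm high, 3 mm clear; lifts straight up. z up.
- tray_in (a point): centre of the inner floor of the white open tray, 250 (x) x 145 mm outside, 45 mm high, walls 4 mm. x along its long side, z up. It stands fast. The grid fits only with its length along the tray's length (either way round).
- spare_handle (a point): bystander: centre of the handle of a spare cutting grid with coarser bars, same shape and size, lying on the counter at the back
- mug: bystander: white mug, 72 mm wide, 85 mm high, between bed and tray, origin under its centre
- spatula: bystander: spatula 200 mm long lying on the counter between bed and tray, along x
Mind the look-alikes: they are no part of the job. Leave any green look-alike of the part that bears grid_handle alone.

How it is judged:
By the outcome, as a careful person would: the job done as asked, in the order asked, and still so for the second after the job is handed in, with the robot touching nothing.
It also fails if it takes over 58 s, if anything falls off the work surface, if the arm or the gripper's body presses on something with over 40 N, if the wrist force passes 120 N, or if a joint passes its speed limit or range.

## Working session

There is one attempt and no reset: what is moved stays moved. The work goes in short steps, Python scripts to look and compute and a tool call to move; the robot and the scene stay as the last step left them, time stands still between calls to the robot, and variables do not carry over. Pictures are saved under pics/ and viewed, and the job is handed in when it is done.

Besides the shell and the picture viewer there is one more tool, called after "Request:" as name(argument=value, ...) on one line, values as JSON. step_arm: Moves the arm, as the interface text tells. Its arguments: {"type":"object","properties":{"series":{"type":"array","items":{"type":"array","items":{"type":"number","minimum":-1,"maximum":1}}},"squeeze":{"type":"number"}},"required":["series"]}

```bash
mkdir -p pics; ls
cat > h.py <<'E'
import numpy as np,cv2,pickle
from cell import sensors,vision
def cap(n,tag):
    d=vision.read_camera(n); pickle.dump(d,open(f'pics/{tag}.pkl','wb')); cv2.imwrite(f'pics/{tag}.png',d['pixels']); return d
def load(tag): return pickle.load(open(f'pics/{tag}.pkl','rb'))
def pt(d,u,v):
    z=np.median(d['range_z'][v-1:v+2,u-1:u+2]); K=d['camera_matrix']
    p=np.array([(u-K[0,2])*z/K[0,0],(v-K[1,2])*z/K[1,1],z,1]); return (d['pose']@p)[:3]
def cloud(d):
    z=d['range_z'];K=d['camera_matrix'];v,u=np.mgrid[:480,:640]
    P=np.stack([(u-K[0,2])*z/K[0,0],(v-K[1,2])*z/K[1,1],z,np.ones_like(z)],-1)
    return (P@d['pose'].T)[...,:3]
def crop(d,u0,v0,u1,v1,f,tag):
    cv2.imwrite(f'pics/{tag}.png',cv2.resize(d['pixels'][v0:v1,u0:u1],None,fx=f,fy=f,interpolation=cv2.INTER_CUBIC))
E
python3 - <<'E'
from h import *
for n in('top','scene'): cap(n,n+'1')
s=sensors.observe();print({k:np.round(v,3) for k,v in s.items()})
E
```

```text
pics
{'time': np.float64(0.1), 'qpos': array([ 1.201,  0.343,  1.525,  0.   ,  1.275, -0.146]), 'qvel': array([-0.001, -0.002,  0.   , -0.   ,  0.   , -0.001]), 'joint_efforts': array([ 1.000e-03, -4.320e+01, -2.447e+01,  7.200e-02,  5.300e-02,
       -0.000e+00]), 'tool_pos': array([0.116, 0.512, 0.219]), 'tool_rot': array([-3.14 , -0.   ,  2.918]), 'contact_force': array([-1.355,  0.339, -0.217]), 'torque': array([ 0.024,  0.031, -0.037]), 'opening': np.float64(0.092)}
```

View pics/top1.png

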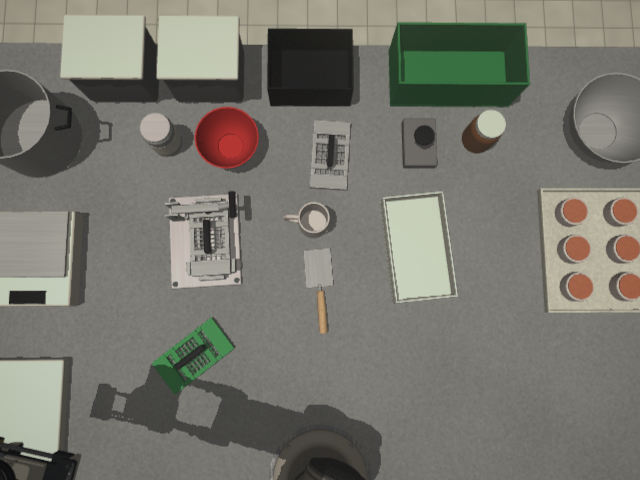

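View pics/scene1.png

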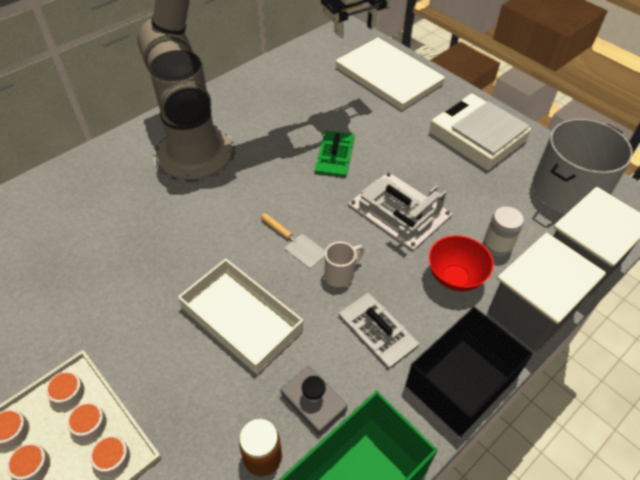

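The top view shows the bed with its clamped grid at about (207,238) and the clamp at the far end, with the black grip at (233,203). The tray is at (420,247), the mug at (314,218) and the spatula at (318,285). There are three candidate grids: the bed's at (207,238), the spare at (331,153) and the green one at (193,355). The one in the bed, under the clamp, fits the description. I'll confirm it in an enlarged crop.

Run:
```python
from h import *
d=load('top1'); crop(d,155,180,255,300,6,'c1'); crop(load('scene1'),330,150,470,270,5,'c2')
C=cloud(d)
for u,v in[(207,225),(207,238),(207,250),(233,195),(233,203),(233,213),(200,208),(175,210),(180,270),(235,280),(387,200),(440,195),(455,295),(398,300),(420,247),(315,218),(331,150)]: print(u,v,np.round(pt(d,u,v),4))
```

```text
207 225 [0.5696 0.2514 0.0832]
207 238 [0.5399 0.2505 0.0845]
207 250 [0.5129 0.2501 0.0833]
233 195 [0.6352 0.192  0.098 ]
233 203 [0.6168 0.1916 0.0986]
233 213 [0.594  0.1912 0.0991]
200 208 [0.61   0.2695 0.0765]
175 210 [0.6056 0.3261 0.0758]
180 270 [0.4739 0.3263 0.0129]
235 280 [0.4496 0.196  0.0162]
387 200 [ 0.639  -0.1658  0.0268]
440 195 [ 0.6496 -0.2923  0.0335]
455 295 [ 0.411  -0.3161  0.0423]
398 300 [ 0.4009 -0.1897  0.0059]
420 247 [ 0.5279 -0.2464  0.0055]
315 218 [0.5995 0.0067 0.0046]
331 150 [ 0.7548 -0.0313  0.0517]
```

View pics/c1.png

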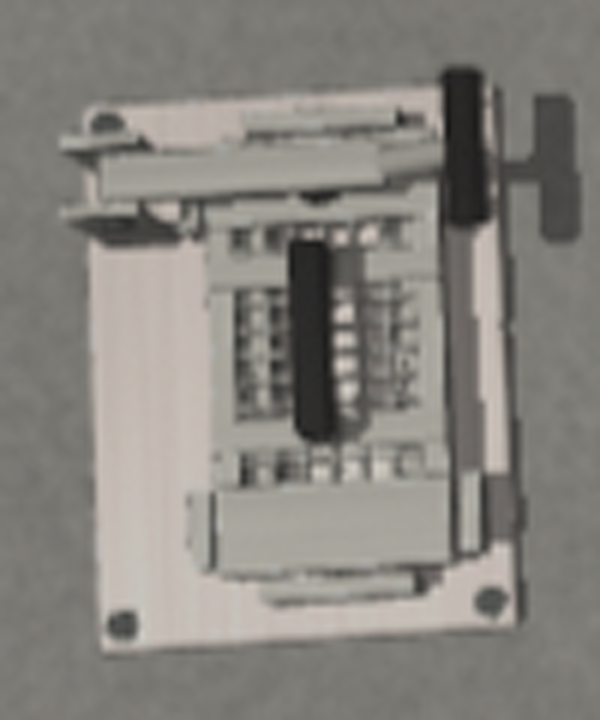

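View pics/c2.png

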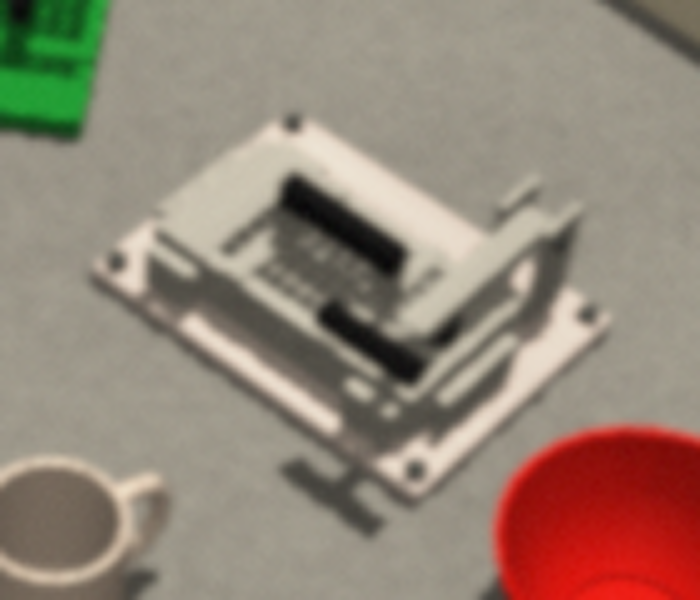

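The crops confirm it: the bed's grid has the clamp arm across its far end and the black grip bar on its -y side. Next I'll measure exact poses.

```bash
cat >> h.py <<'E'
def rect(name,m,C,zlo=None):
    P=C[m]; r=cv2.minAreaRect(P[:,:2].astype(np.float32))
    print(name,len(P),'mean',np.round(P.mean(0),4),'rect c',np.round(r[0],4),'size',np.round(r[1],4),'ang',round(r[2],1)); return P
E
python3 - <<'E'
from h import *
d=load('top1');C=cloud(d);g=d['pixels'].astype(int);dark=g.max(-1)<60
v,u=np.mgrid[:480,:640]
box=lambda a,b,c,e:(u>=a)&(u<c)&(v>=b)&(v<e)
for n,b,z0,z1 in(('handle',(195,210,222,262),.075,.095),('grip',(222,185,245,225),.085,.11)):
    m=box(*b)&(C[...,2]>z0)&(C[...,2]<z1)&dark
    P=rect(n,m,C); q=P[:,:2]-P[:,:2].mean(0); w,V=np.linalg.eigh(q.T@q); a=V[:,1]*np.sign(V[0,1]); print(' yaw',np.degrees(np.arctan2(a[1],a[0])), 'z',np.percentile(P[:,2],[10,50,90]))
P=rect('arm',box(165,190,225,225)&(C[...,2]>.07)&~dark,C)
P=rect('bed',box(160,185,250,295)&(C[...,2]>.006)&(C[...,2]<.02),C)
P=rect('traytop',box(375,185,465,310)&(C[...,2]>.04)&(C[...,2]<.05),C)
P=rect('trayfl',box(375,185,465,310)&(C[...,2]>-.001)&(C[...,2]<.012)&(g.min(-1)>150),C);print(np.median(P[:,2]))
P=rect('mug',box(280,195,335,240)&(C[...,2]>.03),C);print(P[:,2].max())
s=load('scene1');C=cloud(s);g=s['pixels'].astype(int);dark=g.max(-1)<60
near=lambda c,r:np.hypot(C[...,0]-c[0],C[...,1]-c[1])<r
for n,c,r,z0 in(('handle',(.54,.25),.05,.07),('grip',(.616,.19),.045,.085)):
    m=near(c,r)&(C[...,2]>z0)&(C[...,2]<.11)&dark; P=rect('s '+n,m,C)
m=near((.53,-.245),.17)&(C[...,2]>.04)&(C[...,2]<.05);rect('s tray',m,C)
E
```

```text
handle 213 mean [0.545  0.2523 0.0833] rect c [0.5441 0.2529] size [0.0748 0.0146] ang 3.0
 yaw 3.7942854171104554 z [0.08053944 0.08349963 0.08644548]
grip 159 mean [0.6141 0.1944 0.0968] rect c [0.6137 0.1945] size [0.0579 0.0143] ang 0.8
 yaw 3.7508559395189502 z [0.0936089  0.09695883 0.10010863]
arm 510 mean [0.6051 0.2825 0.095 ] rect c [0.5284 0.1675] size [0.4039 0.0967] ang 56.3
bed 2843 mean [0.5267 0.28   0.0122] rect c [0.5501 0.2709] size [0.2641 0.2106] ang 1.1
traytop 643 mean [ 0.5258 -0.2381  0.0445] rect c [ 0.5251 -0.2368] size [0.2502 0.1467] ang 5.8
trayfl 5005 mean [ 0.5268 -0.2418  0.0043] rect c [ 0.534  -0.2404] size [0.2537 0.1311] ang 6.3
0.004217369667259385
mug 478 mean [0.5854 0.0193 0.0825] rect c [0.5027 0.0061] size [0.2351 0.1026] ang 14.5
1.230350832956005
s handle 142 mean [0.5479 0.2494 0.0787] rect c [0.5474 0.2506] size [0.0159 0.0727] ang 89.5
s grip 111 mean [0.6186 0.1921 0.0939] rect c [0.6169 0.1922] size [0.0565 0.0147] ang 2.1
s tray 645 mean [ 0.5345 -0.239   0.0434] rect c [ 0.5263 -0.2363] size [0.2528 0.1467] ang 6.0
```

Request:
step_arm(series=[[1, 1, -0.637, 0, -0.8], [1, 1, -0.637, 0, -0.8], [1, 1, -0.637, 0, -0.8], [1, 1, -0.637, 0, -0.8], [1, 1, -0.637, 0, -0.8], [1, 1, -0.637, 0, -0.8], [1, 1, -0.637, 0, -0.8], [1, 1, -0.637, 0, -0.8], [1, 1, -0.637, 0, -0.8], [1, 1, -0.637, 0, -0.8]], squeeze=20)

```text
time: 1.1
tool_pos: [0.3673, 0.3518, 0.2195]
tool_rot: [-3.141, -0.0, 2.275]
contact_force: [0.2, 1.1, 0.3]
opening: 0.0914
```

Request:
step_arm(series=[[1, 1, -0.637, 0, -0.8], [1, 1, -0.637, 0, -0.8], [1, 1, -0.637, 0, -0.8], [1, 1, -0.637, 0, -0.8], [1, 1, -0.637, 0, -0.8], [1, 1, -0.637, 0, -0.8], [1, 1, -0.637, 0, -0.8], [1, 1, -0.637, 0, -0.8], [1, 1, -0.637, 0, -0.8], [1, 0.9, -0.637, 0, -0.8], [1, 0, 0, 0, 0]])

```text
time: 2.2
tool_pos: [0.616, 0.1909, 0.2185]
tool_rot: [-3.141, 0.001, 1.633]
contact_force: [0.3, -0.8, -1.0]
opening: 0.0918
```

Run:
```python
from h import *
d=cap('wrist','w1');s=sensors.observe();print(s['tool_pos'],s['tool_rot'],s['contact_force'],s['time'])
C=cloud(d);g=d['pixels'].astype(int);dark=g.max(-1)<60
near=lambda c,r:np.hypot(C[...,0]-c[0],C[...,1]-c[1])<r
for n,c,r,z0,z1 in(('handle',(.546,.251),.045,.065,.1),('grip',(.615,.193),.04,.08,.11)):
    m=near(c,r)&(C[...,2]>z0)&(C[...,2]<z1)&dark; P=rect('w '+n,m,C)
```

```text
[0.61458686 0.1921821  0.21860042] [-3.13999143e+00  2.59689438e-04  1.63589313e+00] [-0.01773491  0.13159287 -0.03254082] 2.25
w handle 1794 mean [0.546  0.2556 0.0821] rect c [0.5452 0.2555] size [0.076  0.0131] ang 3.6
w grip 1427 mean [0.6155 0.1985 0.0949] rect c [0.6153 0.198 ] size [0.0581 0.0146] ang 4.0
```

View pics/w1.png

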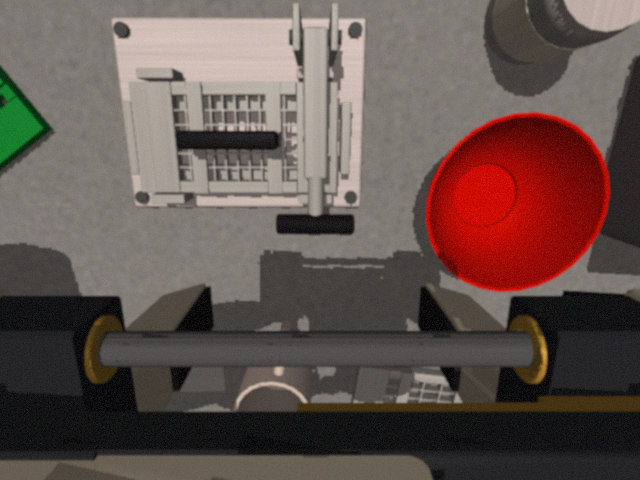

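The wrist view shows the grip bar at (315,224) and the handle at (228,140), with the jaws parallel to the bar. I'll descend around the bar's ends.

Request:
step_arm(series=[[1, 0, 0.1, -1, 0.04], [1, 0, 0, -1, 0], [1, 0, 0, -1, 0], [1, 0, 0, -1, 0], [1, 0, 0, -1, 0], [1, 0, 0, -0.28, 0], [1, 0, 0, 0, 0]])

```text
time: 2.95
tool_pos: [0.6128, 0.1964, 0.087]
tool_rot: [-3.139, 0.0, 1.642]
contact_force: [0.0, 0.1, 0.2]
opening: 0.0916
```

Run:
```python
from h import *
d=cap('wrist','w2')
```

```text
(no output)
```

View pics/w2.png

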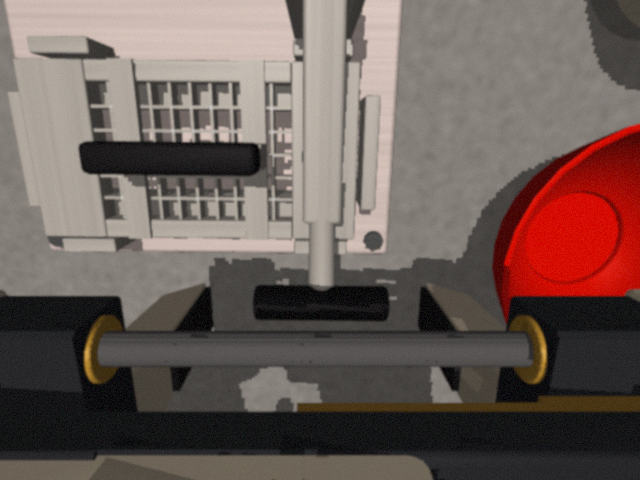

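Run:
```python
from h import *
d=load('w2')
for u,v in[(280,292),(320,292),(320,302),(370,302),(320,312),(205,295),(430,295),(200,330)]: print(u,v,np.round(pt(d,u,v),4))
K=d['camera_matrix']
s=sensors.observe();p=s['tool_pos'];
from scipy.spatial.transform import Rotation as R
Rt=R.from_euler('xyz',s['tool_rot']).as_matrix()
for z in(-.02,-.002,.017):
  for y in(-.03,0,.03):
    q=np.linalg.inv(d['pose'])@np.r_[p+Rt@[0,y,z],1]; print(z,y,(K@q[:3]/q[2])[:2].round())
```

```text
280 292 [0.5968 0.203  0.0931]
320 292 [0.6143 0.204  0.0923]
320 302 [0.6146 0.2006 0.0954]
370 302 [0.6363 0.2021 0.0953]
320 312 [0.6149 0.1963 0.0963]
205 295 [0.5663 0.203  0.1012]
430 295 [0.6596 0.2098 0.1014]
200 330 [0.5675 0.1933 0.1131]
-0.02 -0.03 [244. 325.]
-0.02 0 [318. 325.]
-0.02 0.03 [392. 325.]
-0.002 -0.03 [251. 305.]
-0.002 0 [317. 306.]
-0.002 0.03 [384. 306.]
0.017 -0.03 [257. 289.]
0.017 0 [317. 289.]
0.017 0.03 [378. 289.]
```

The grasp point projects to (317,306), and the bar's ends are at about (257,303) and (386,304), so it is centred. I'll shift 1.5 mm in +y and close.

Request:
step_arm(series=[[0.7, 0.05, 0.06, 0.04, 0], [0.5, 0, 0, 0, 0], [0.4, 0, 0, 0, 0], [0.4, 0, 0, 0, 0], [0.4, 0, 0, 0, 0], [0.4, 0, 0, 0, 0]], squeeze=30)

```text
time: 3.6
tool_pos: [0.6152, 0.1974, 0.0891]
tool_rot: [3.141, 0.0, 1.641]
contact_force: [-1.9, 0.5, 2.4]
opening: 0.0563
```

Run:
```python
import numpy as np
b=0.066; pv=np.array([0.6145,0.1965])+.135*np.array([-np.sin(b),np.cos(b)])
prev=np.array([.6145,.1965,.09])
for t in np.arange(0,2.16,.13):
    e=t+np.arctan2(20,135); l=.1365*np.cos(e)
    p=np.array([pv[0]+l*np.sin(b),pv[1]-l*np.cos(b),.07+.1365*np.sin(e)])
    print(round(t,2),p.round(4),((p-prev)/.025).round(2)); prev=p
```

```text
0.0 [0.6145 0.1965 0.09  ] [ 0. -0.  0.]
0.13 [0.6143 0.2002 0.1073] [-0.01  0.15  0.69]
0.26 [0.6139 0.2061 0.124 ] [-0.02  0.24  0.67]
0.39 [0.6133 0.2142 0.1398] [-0.02  0.32  0.63]
0.52 [0.6127 0.2242 0.1545] [-0.03  0.4   0.58]
0.65 [0.6119 0.236  0.1676] [-0.03  0.47  0.53]
0.78 [0.611  0.2495 0.1792] [-0.04  0.54  0.46]
0.91 [0.61   0.2643 0.1889] [-0.04  0.59  0.39]
1.04 [0.609  0.2802 0.1966] [-0.04  0.64  0.31]
1.17 [0.6079 0.297  0.2021] [-0.04  0.67  0.22]
1.3 [0.6067 0.3144 0.2055] [-0.05  0.7   0.13]
1.43 [0.6055 0.3321 0.2065] [-0.05  0.71  0.04]
1.56 [0.6044 0.3497 0.2052] [-0.05  0.71 -0.05]
1.69 [0.6032 0.367  0.2017] [-0.05  0.69 -0.14]
1.82 [0.6021 0.3838 0.1959] [-0.04  0.67 -0.23]
1.95 [0.6011 0.3996 0.188 ] [-0.04  0.63 -0.32]
2.08 [0.6001 0.4143 0.1781] [-0.04  0.59 -0.4 ]
```

Request:
step_arm(series=[[0.4, -0.01, 0.15, 0.69, 0], [0.4, -0.02, 0.24, 0.67, 0], [0.4, -0.02, 0.32, 0.63, 0], [0.4, -0.03, 0.4, 0.58, 0], [0.4, 0, 0, 0, 0]])

```text
time: 4.1
tool_pos: [0.6142, 0.2265, 0.1552]
tool_rot: [3.137, -0.001, 1.642]
contact_force: [0.4, -0.0, 0.6]
opening: 0.0371
```

Run:
```python
from h import *
d=cap('wrist','w3')
```

```text
(no output)
```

View pics/w3.png

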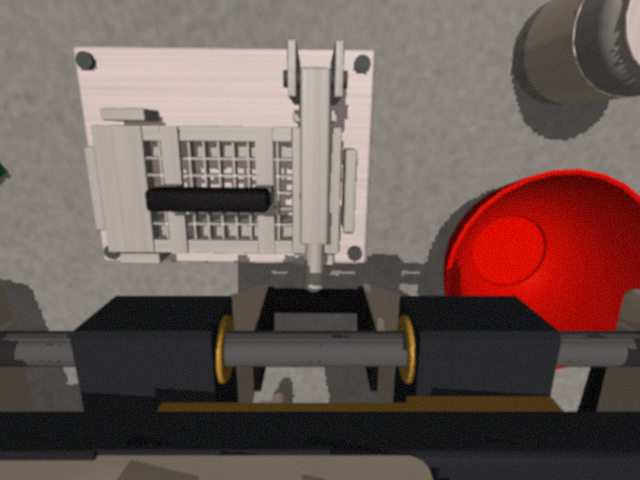

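The end grip slipped off: the opening ran to 37 mm and the arm is shut again at (315,200). I'll turn the jaws 90° and grip across the bar on the handle side of the thin neck.

Request:
step_arm(series=[[0.5, -0.04, -0.06, 0, 0.98], [0.5, -0.04, -0.06, 0, 0.98], [0.5, -0.04, -0.06, 0, 0.98], [0.5, -0.04, -0.06, 0, 0.98], [0.5, -0.04, -0.06, 0, 0.98], [0.5, -0.04, -0.06, 0, 0.98], [0.5, -0.04, -0.06, 0, 0.98], [0.5, -0.04, -0.06, 0, 0.98], [0.5, -0.04, -0.06, 0, 0.98], [0.5, -0.04, -0.06, 0, 0.98]])

```text
time: 5.15
tool_pos: [0.6027, 0.2093, 0.1516]
tool_rot: [-3.14, -0.001, 2.428]
contact_force: [0.9, -0.2, 0.4]
opening: 0.0461
```

Request:
step_arm(series=[[0.5, -0.04, -0.06, 0, 0.98], [0.5, -0.04, -0.06, 0, 0.98], [0.5, -0.04, -0.06, 0, 0.98], [0.5, -0.04, -0.06, 0, 0.98], [0.5, -0.04, -0.06, 0, 0.98], [0.5, -0.04, -0.06, 0, 0.98], [0.5, -0.04, -0.06, 0, 0.98], [0.5, -0.04, -0.06, 0, 0.98], [0.5, 0, -0.06, 0, 0.98], [0.5, 0, -0.06, 0, 0.98], [0.5, 0, 0, 0, 0]])

```text
time: 6.25
tool_pos: [0.5948, 0.1942, 0.1518]
tool_rot: [-3.141, -0.002, -3.074]
contact_force: [-0.5, -1.0, -0.3]
opening: 0.0457
```

Run:
```python
from h import *
d=cap('wrist','w4'); s=sensors.observe();print(s['tool_pos'],s['tool_rot'],s['contact_force'],s['time'],s['qpos'])
C=cloud(d);g=d['pixels'].astype(int);dark=g.max(-1)<60
near=lambda c,r:np.hypot(C[...,0]-c[0],C[...,1]-c[1])<r
m=near((.615,.197),.04)&(C[...,2]>.08)&(C[...,2]<.11)&dark; P=rect('w grip',m,C)
```

```text
[0.59485355 0.19449117 0.15198233] [-3.14127922e+00 -1.73986558e-03 -3.07643286e+00] [-0.2424205  -0.82086174 -0.51948956] 6.3 [ 1.93665454e-01  5.82558344e-01  1.32302709e+00 -9.29887206e-05
  1.23777290e+00 -1.44226046e+00]
w grip 2122 mean [0.6105 0.1969 0.0946] rect c [0.6134 0.1973] size [0.0567 0.0151] ang 3.5
```

View pics/w4.png

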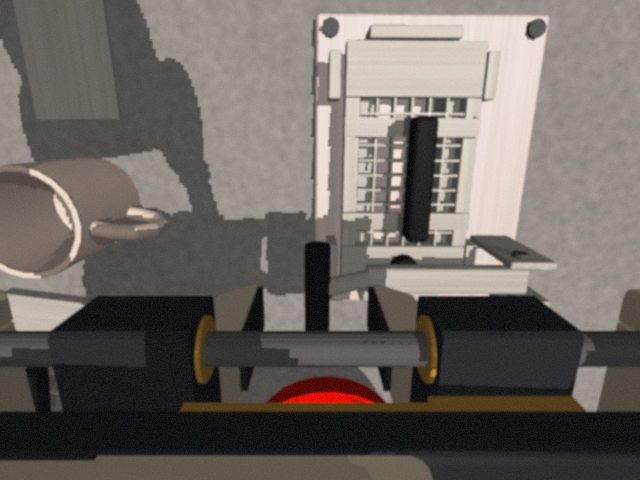

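The wrist view shows the bar end at (317,285) between the fingers at (250,330) and (380,330). The arm's neck is to the right of it, at (350,285). Now I'll go down and grip.

Request:
step_arm(series=[[0.5, 0, 0.08, -0.86, 0], [0.5, 0, 0, -0.86, 0], [0.5, 0, 0, -0.86, 0], [0.5, 0, 0, 0, 0]])

```text
time: 6.7
tool_pos: [0.593, 0.1965, 0.085]
tool_rot: [-3.141, -0.007, -3.076]
contact_force: [-0.7, 0.1, -0.5]
opening: 0.0456
```

Request:
step_arm(series=[[0.3, 0, 0, 0, 0], [0.1, 0, 0, 0, 0], [0, 0, 0, 0, 0], [0, 0, 0, 0, 0], [0, 0, 0, 0, 0]], squeeze=40)

```text
time: 7.2
tool_pos: [0.5955, 0.1966, 0.0892]
tool_rot: [-3.14, 0.001, -3.074]
contact_force: [0.7, -12.0, 2.4]
opening: 0.0104
```

Run:
```python
from h import *
d=cap('wrist','w5'); s=sensors.observe();print(s['tool_pos'],s['contact_force'],s['torque'],s['opening'])
crop(d,180,180,480,420,2.6,'w5c')
```

```text
[0.59576393 0.1955537  0.08947371] [-2.46016103 -5.14256205 17.44444044] [-0.81005261  0.4147154   0.01351767] 0.006505943792107057
```

View pics/w5c.png

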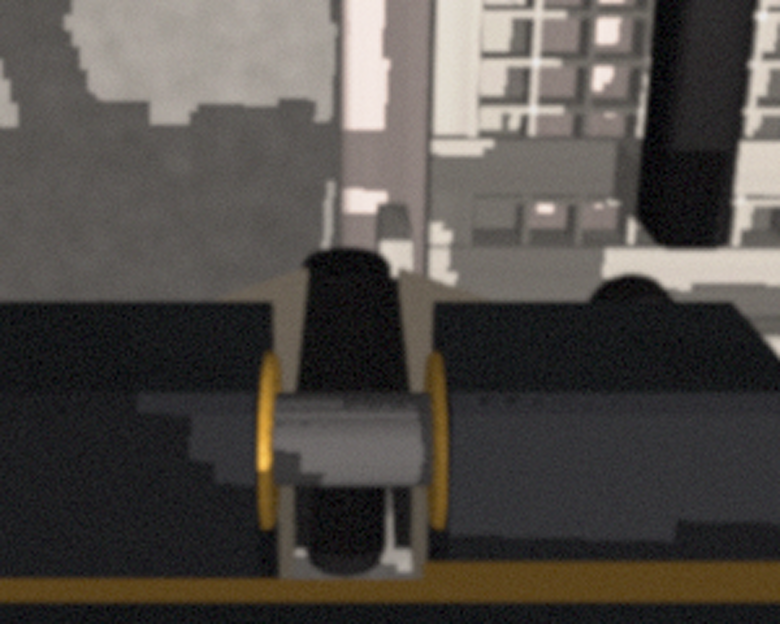

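Run:
```python
from h import *
d=cap('wrist','w6'); s=sensors.observe();print(s['tool_pos'],s['contact_force'],s['opening'])
crop(d,180,180,480,420,2.6,'w6c')
d=cap('scene','s2');crop(d,350,140,470,260,5,'s2c');s=sensors.observe();print(s['tool_pos'],s['contact_force'],s['opening'])
```

```text
[0.59614578 0.19576398 0.09054861] [-2.97399826 -5.58174521 15.79087298] 0.003178497122556046
[0.59634224 0.19600288 0.09101512] [-1.71125253 -4.53966471 11.49321051] 0.0012767994485294472
```

View pics/w6c.png

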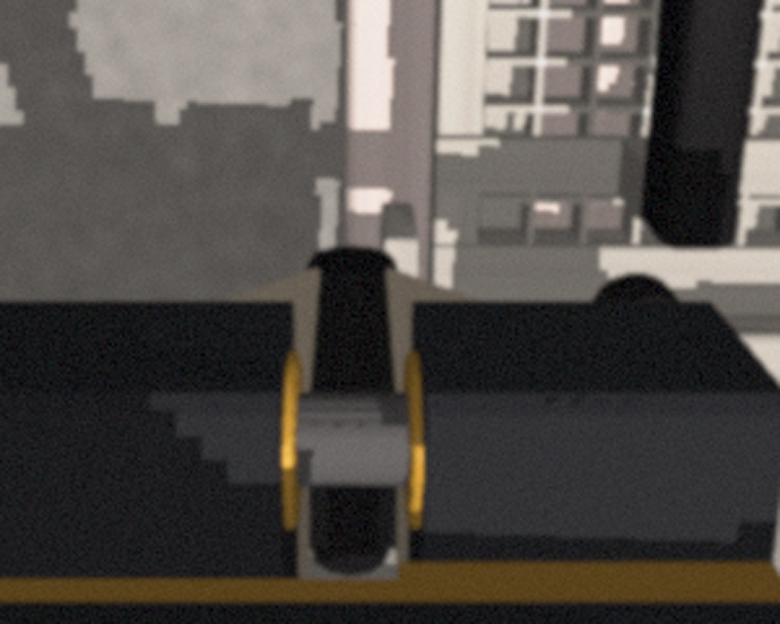

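View pics/s2c.png

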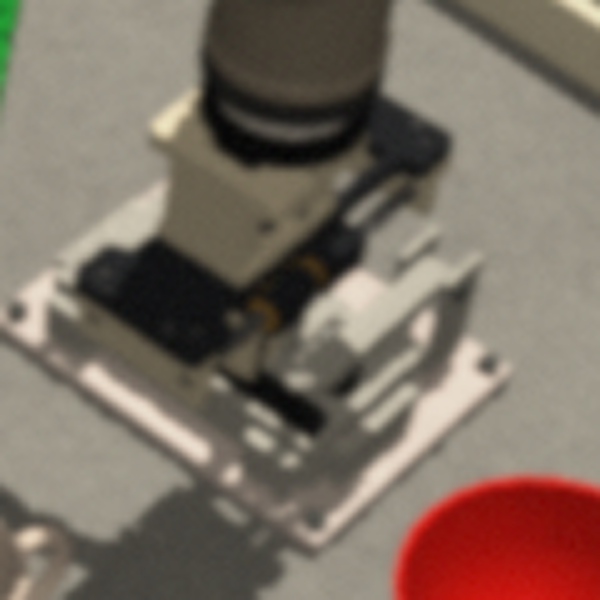

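Run:
```python
from h import *
d=cap('wrist','w7'); s=sensors.observe();print(s['tool_pos'],s['contact_force'],s['opening'],s['time'])
crop(d,180,180,480,420,2.6,'w7c')
d=load('w6')
f=lambda x,y:(int(180+x/2.6),int(180+y/2.6))
for x,y in[(350,262),(350,285),(350,330),(350,370),(350,520),(350,560),(306,290),(306,330),(305,540),(303,570),(400,290),(402,540),(270,290),(440,295)]:
    print((x,y),np.round(pt(d,*f(x,y)),4))
```

```text
[0.59641964 0.1961304  0.0910572 ] [-1.69136308 -4.68906405 11.97557333] 0.0005788200745716936 7.4
(350, 262) [0.5852 0.1949 0.0902]
(350, 285) [0.587  0.1951 0.0964]
(350, 330) [0.595  0.1956 0.0965]
(350, 370) [0.6028 0.1961 0.0965]
(350, 520) [0.6327 0.1981 0.0965]
(350, 560) [0.6411 0.1987 0.0961]
(306, 290) [0.5852 0.188  0.1039]
(306, 330) [0.5854 0.1886 0.1178]
(305, 540) [0.596  0.1909 0.1518]
(303, 570) [0.5951 0.1909 0.1584]
(400, 290) [0.5845 0.2029 0.103 ]
(402, 540) [0.5951 0.2021 0.1519]
(270, 290) [0.5859 0.1821 0.1033]
(440, 295) [0.5839 0.2093 0.1055]
```

View pics/w7c.png

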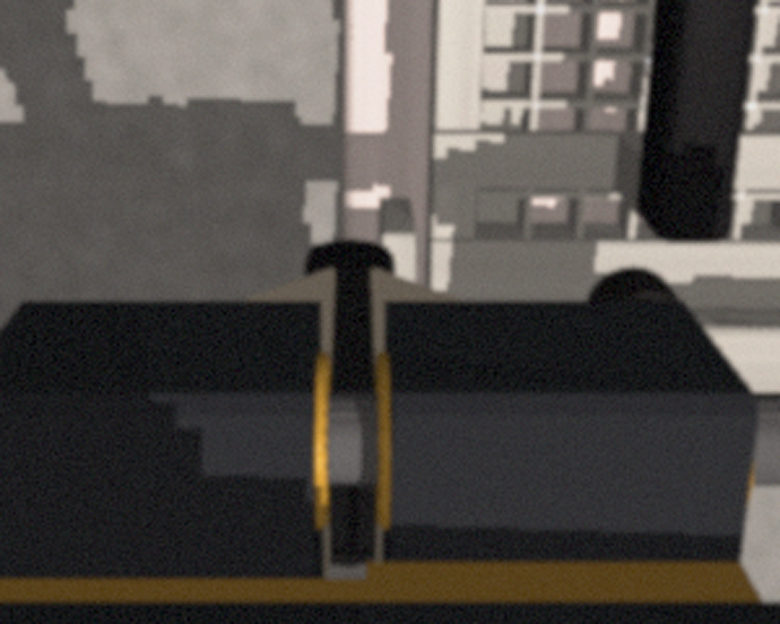

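Run:
```python
from h import *
for t,tp in(('w2',(.6135,.1964,.0875)),('w4',(.5949,.1945,.152)),('w7',(.5964,.196,.091))):
    d=load(t);C=cloud(d);K=d['camera_matrix'];print(t,'campos',d['pose'][:3,3].round(4),d['pose'][:3,2].round(3))
    # finger pixels: lowest z near
    m=(C[...,2]>tp[2]-.03)&(C[...,2]<tp[2]+.03)&(np.hypot(C[...,0]-tp[0],C[...,1]-tp[1])<.07)
    v,u=np.nonzero(m);P=C[m]
    h,e=np.histogram(P[:,2]-tp[2],bins=np.arange(-.03,.031,.004));print(dict(zip(e.round(3),h)))
d=load('w4'); 
for u in (225,240,250,258,375,385,400):
    print(u,[ (v,*(pt(d,u,v)-[.5949,.1945,.152]).round(3)) for v in range(282,306,4)])
crop(d,180,240,460,420,2.8,'w4c')
```

```text
w2 campos [0.6078 0.2715 0.2503] [ 0.018 -0.276 -0.961]
{np.float64(-0.03): np.int64(25), np.float64(-0.026): np.int64(24), np.float64(-0.022): np.int64(19), np.float64(-0.018): np.int64(367), np.float64(-0.014): np.int64(3063), np.float64(-0.01): np.int64(544), np.float64(-0.006): np.int64(725), np.float64(-0.002): np.int64(647), np.float64(0.002): np.int64(1244), np.float64(0.006): np.int64(3635), np.float64(0.01): np.int64(443), np.float64(0.014): np.int64(507), np.float64(0.018): np.int64(546), np.float64(0.022): np.int64(551), np.float64(0.026): np.int64(588)}
w4 campos [0.5207 0.1901 0.3153] [ 0.274  0.018 -0.961]
{np.float64(-0.03): np.int64(0), np.float64(-0.026): np.int64(0), np.float64(-0.022): np.int64(0), np.float64(-0.018): np.int64(0), np.float64(-0.014): np.int64(0), np.float64(-0.01): np.int64(0), np.float64(-0.006): np.int64(0), np.float64(-0.002): np.int64(0), np.float64(0.002): np.int64(32), np.float64(0.006): np.int64(224), np.float64(0.01): np.int64(308), np.float64(0.014): np.int64(382), np.float64(0.018): np.int64(442), np.float64(0.022): np.int64(458), np.floa
[... 2676 characters left out ...]
.021), np.float64(0.048), np.float64(-0.077)), (290, np.float64(-0.013), np.float64(0.029), np.float64(0.013)), (294, np.float64(-0.013), np.float64(0.028), np.float64(0.017)), (298, np.float64(-0.013), np.float64(0.027), np.float64(0.021)), (302, np.float64(-0.012), np.float64(0.027), np.float64(0.024))]
400 [(282, np.float64(0.017), np.float64(0.058), np.float64(-0.077)), (286, np.float64(0.02), np.float64(0.058), np.float64(-0.077)), (290, np.float64(0.023), np.float64(0.059), np.float64(-0.077)), (294, np.float64(-0.013), np.float64(0.034), np.float64(0.017)), (298, np.float64(-0.013), np.float64(0.033), np.float64(0.021)), (302, np.float64(-0.013), np.float64(0.033), np.float64(0.024))]
```

View pics/w4c.png

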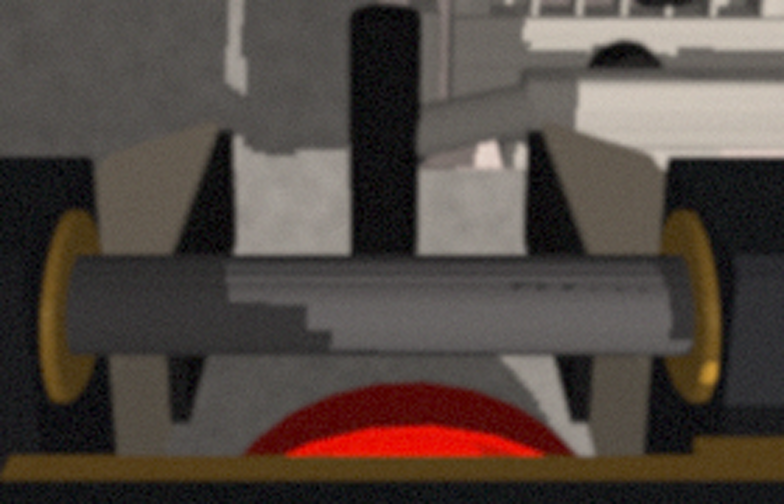

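The depth image puts the real fingertips about 4 mm *above* the reported TCP, not 17 mm below it. That explains both slips: the pads only pinched the top of the bar. I'll reopen, go about 18 mm lower and grip again.

Request:
step_arm(series=[[0.5, 0, 0, 0.1, 0], [0.5, 0, 0, 0, 0], [0.5, 0, 0, 0, 0], [0.5, 0, 0, 0, 0], [0.5, 0, 0, -0.3, 0], [0.5, 0, 0, -0.3, 0], [0.5, 0, 0, -0.2, 0], [0.5, 0, 0, 0, 0]])

```text
time: 8.2
tool_pos: [0.5945, 0.197, 0.0696]
tool_rot: [-3.141, -0.002, -3.074]
contact_force: [0.5, -0.7, 0.1]
opening: 0.0457
```

Run:
```python
from h import *
d=cap('wrist','w8'); crop(d,180,200,460,420,2.8,'w8c')
```

```text
(no output)
```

View pics/w8c.png

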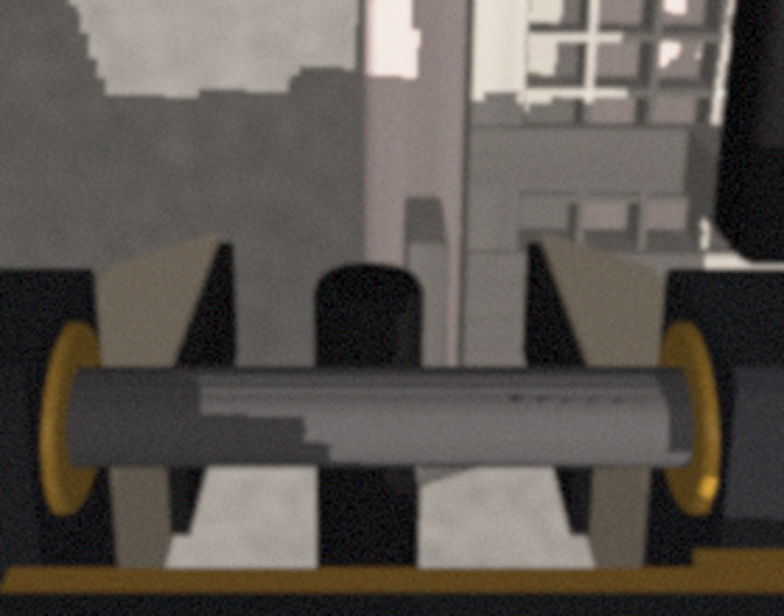

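The bar (365,300) now sits between the fingers, which reach below it with no contact force. Closing.

Request:
step_arm(series=[[0.3, 0, 0, 0, 0], [0.1, 0, 0, 0, 0], [0, 0, 0, 0, 0], [0, 0, 0, 0, 0], [0, 0, 0, 0, 0], [0, 0, 0, 0, 0]], squeeze=30)

```text
time: 8.85
tool_pos: [0.5955, 0.1954, 0.0713]
tool_rot: [-3.139, -0.0, -3.074]
contact_force: [-0.2, -5.8, 0.9]
opening: 0.0153
```

Request:
step_arm(series=[[0, -0.01, 0.15, 0.69, 0], [0, -0.02, 0.24, 0.67, 0], [0, -0.02, 0.32, 0.63, 0], [0, -0.03, 0.4, 0.58, 0], [0, 0, 0, 0, 0]])

```text
time: 9.35
tool_pos: [0.594, 0.2223, 0.1382]
tool_rot: [-3.136, 0.002, -3.074]
contact_force: [-1.6, -14.7, 6.6]
opening: 0.0151
```

Request:
step_arm(series=[[0, -0.03, 0.47, 0.53, 0], [0, -0.04, 0.54, 0.46, 0], [0, -0.04, 0.59, 0.39, 0], [0, -0.04, 0.64, 0.31, 0], [0, 0, 0, 0, 0]])

```text
time: 9.85
tool_pos: [0.591, 0.2807, 0.1819]
tool_rot: [-3.14, 0.006, -3.074]
contact_force: [-1.6, -9.4, 15.6]
opening: 0.0153
```

Request:
step_arm(series=[[0, -0.04, 0.65, 0.27, 0], [0, -0.05, 0.68, 0.18, 0], [0, -0.05, 0.7, 0.07, 0], [0, -0.05, 0.71, -0.03, 0], [0, 0, 0, 0, 0]])

```text
time: 10.35
tool_pos: [0.5865, 0.3516, 0.1911]
tool_rot: [3.14, 0.006, -3.073]
contact_force: [6.4, -0.1, 4.4]
opening: 0.015
```

Request:
step_arm(series=[[0, -0.05, 0.69, -0.12, 0], [0, -0.04, 0.67, -0.2, 0], [0, -0.04, 0.63, -0.29, 0], [0, 0, 0, 0, 0]])

```text
time: 10.75
tool_pos: [0.5831, 0.4014, 0.1743]
tool_rot: [3.14, 0.005, -3.073]
contact_force: [6.8, 1.3, 1.9]
opening: 0.0145
```

Run:
```python
from h import *
d=cap('scene','s3');crop(d,350,120,490,260,5,'s3c');s=sensors.observe();print(s['tool_pos'],s['contact_force'],s['opening'])
```

```text
[0.58313212 0.40066968 0.17470722] [6.66969664 1.25605912 1.22385991] 0.014849472426591867
```

View pics/s3c.png

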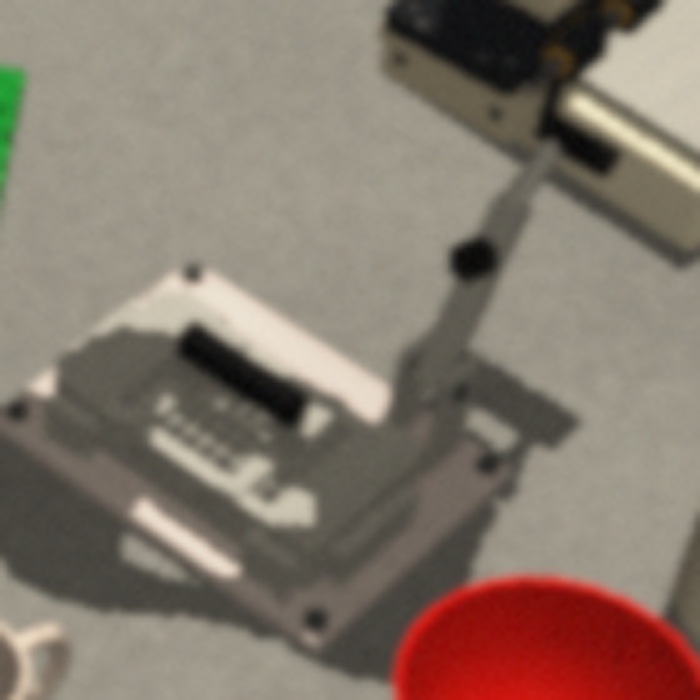

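The arm is past centre and still held, with its grip at (585,150) in the crop. I'll carry it on almost to the open stop, release and rise.

Request:
step_arm(series=[[0, -0.04, 0.58, -0.38, 0], [0, -0.02, 0.3, -0.25, 0], [0.5, 0, 0, 0, 0], [0.9, 0, 0, 0, 0], [0.9, 0, 0, 0, 0], [0.9, 0, 0, 0.5, 0], [0.9, 0, 0, 1, 0], [0.9, 0, 0, 1, 0], [0.9, 0, 0, 0.5, 0], [0.9, 0, 0, 0, 0]])

```text
time: 11.8
tool_pos: [0.5808, 0.4216, 0.237]
tool_rot: [3.139, 0.005, -3.074]
contact_force: [-0.3, 0.6, 1.3]
opening: 0.074
```

Run:
```python
from h import *
d=cap('scene','s4');crop(d,350,120,490,260,5,'s4c');s=sensors.observe();print(s['tool_pos'],s['tool_rot'],s['contact_force'],s['opening'])
C=cloud(d);g=d['pixels'].astype(int);dark=g.max(-1)<60
near=lambda c,r:np.hypot(C[...,0]-c[0],C[...,1]-c[1])<r
rect('s handle',near((.546,.252),.05)&(C[...,2]>.07)&(C[...,2]<.1)&dark,C)
```

```text
[0.58019062 0.42127143 0.23482349] [ 3.14064779e+00  1.63545221e-03 -3.07429798e+00] [ 0.01985064 -0.50354078 -1.24685711] 0.0782460061527987
s handle 162 mean [0.5486 0.2498 0.0788] rect c [0.5477 0.251 ] size [0.0733 0.0157] ang 5.3
```

View pics/s4c.png

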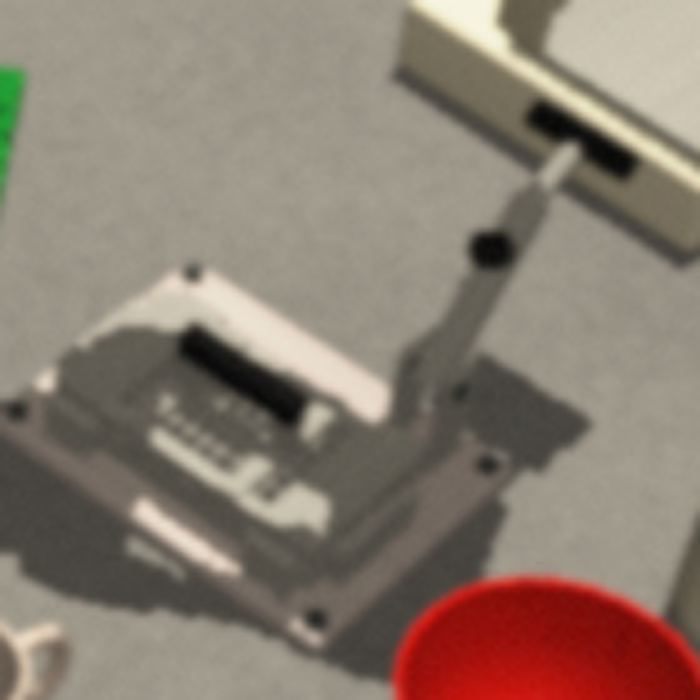

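The clamp stands open on its own. Next I'll move over the handle and check its position from the wrist camera.

Request:
step_arm(series=[[0.5, -0.16, -0.74, 0, 0], [0.5, -0.16, -0.74, 0, 0], [0.5, -0.16, -0.74, 0, 0], [0.5, -0.16, -0.74, 0, 0], [0.5, -0.16, -0.74, 0, 0], [0.5, -0.16, -0.74, 0, 0], [0.5, -0.16, -0.74, 0, 0], [0.5, -0.16, -0.74, 0, 0], [0.5, -0.16, -0.74, 0, 0], [0.5, 0, 0, -1, 0], [0.5, 0, 0, -1, 0], [0.5, 0, 0, 0, 0]])

```text
time: 13.05
tool_pos: [0.5413, 0.2535, 0.1791]
tool_rot: [-3.139, -0.009, -3.075]
contact_force: [-0.0, -0.0, -0.2]
opening: 0.0459
```

Run:
```python
from h import *
d=cap('wrist','w9'); s=sensors.observe();print(s['tool_pos'],s['tool_rot'],s['contact_force'],s['time'])
C=cloud(d);g=d['pixels'].astype(int);dark=g.max(-1)<60
near=lambda c,r:np.hypot(C[...,0]-c[0],C[...,1]-c[1])<r
rect('w handle',near((.544,.2545),.05)&(C[...,2]>.065)&(C[...,2]<.1)&dark,C)
```

```text
[0.54245588 0.25408289 0.1814229 ] [-3.14028096 -0.00568595 -3.0743929 ] [-0.7904036  -0.0628069  -0.29391872] 13.1
w handle 1969 mean [0.5423 0.2555 0.0821] rect c [0.5443 0.2558] size [0.0748 0.0137] ang 3.6
```

View pics/w9.png

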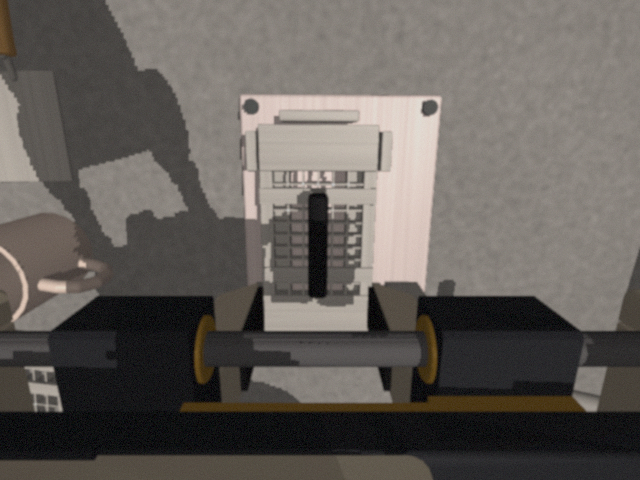

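The handle at (318,245) is centred and parallel to the jaws. Descending to grip.

Request:
step_arm(series=[[0.5, 0.06, 0.04, -1, 0], [0.5, 0, 0, -1, 0], [0.5, 0, 0, -1, 0], [0.5, 0, 0, -1, 0], [0.5, 0, 0, -0.5, 0], [0.5, 0, 0, -0.42, 0], [0.5, 0, 0, 0, 0]])

```text
time: 13.8
tool_pos: [0.5453, 0.2557, 0.0603]
tool_rot: [-3.141, -0.001, -3.074]
contact_force: [0.8, -0.2, -0.2]
opening: 0.0456
```

Request:
step_arm(series=[[0.3, 0, 0, 0, 0], [0.1, 0, 0, 0, 0], [0, 0, 0, 0, 0], [0, 0, 0, 0, 0], [0, 0, 0, 0, 0]], squeeze=35)

```text
time: 14.3
tool_pos: [0.5457, 0.2556, 0.0613]
tool_rot: [3.141, 0.001, -3.074]
contact_force: [0.3, -0.3, 3.0]
opening: 0.0137
```

Request:
step_arm(series=[[0, 0, 0, 0.2, 0], [0, 0, 0, 0.3, 0], [0, 0, 0, 0.4, 0], [0, 0, 0, 0, 0]])

```text
time: 14.7
tool_pos: [0.5465, 0.2561, 0.0851]
tool_rot: [3.141, 0.003, -3.074]
contact_force: [0.6, -0.8, -5.4]
opening: 0.0138
```

Run:
```python
from h import *
d=cap('scene','s5');crop(d,350,120,490,260,5,'s5c');s=sensors.observe();print(s['tool_pos'],s['tool_rot'],s['contact_force'],s['torque'],s['opening'])
```

```text
[0.54608147 0.25589908 0.08435099] [ 3.14096584e+00  1.91880444e-03 -3.07416748e+00] [-0.04684906 -0.54608139 -4.38123863] [0.08829684 0.0034499  0.03857902] 0.013867288147699075
```

View pics/s5c.png

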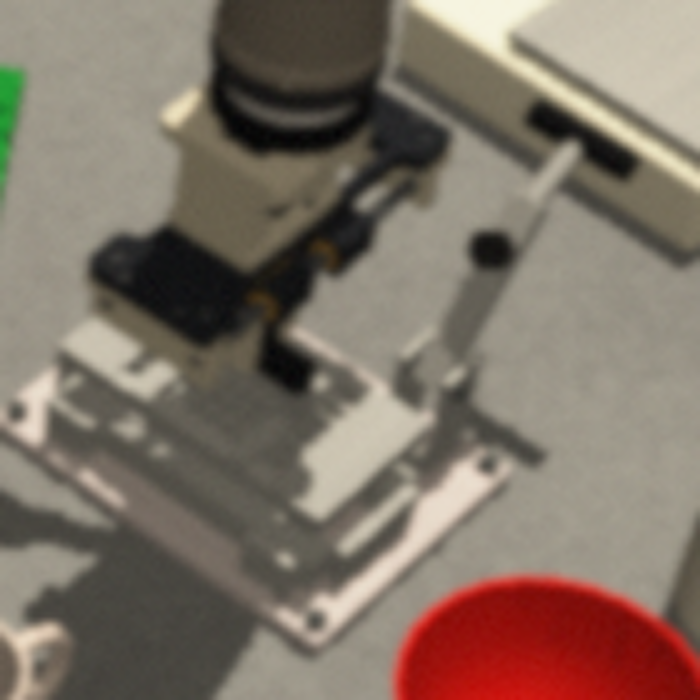

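The grid is out of the seat, held level at a weight of about 4.4 N, and the clamp is still open. I'll raise it clear of the mug and carry it across.

Request:
step_arm(series=[[0, 0, 0, 0.7, 0], [0, 0, 0, 1, 0], [0, 0, 0, 1, 0], [0, 0, 0, 1, 0], [0, 0, 0, 0.9, 0], [0, -0.04, -0.4, 0, 0], [0, -0.04, -0.8, 0, 0.05], [0, -0.04, -0.9, 0, 0.05], [0, -0.04, -0.9, 0, 0.05], [0, -0.04, -0.9, 0, 0.05], [0, -0.04, -0.9, 0, 0.05], [0, -0.04, -0.9, 0, 0.05]])

```text
time: 15.95
tool_pos: [0.5373, 0.1115, 0.1965]
tool_rot: [-3.141, -0.003, -3.05]
contact_force: [-0.8, 0.9, -6.1]
opening: 0.0134
```

Request:
step_arm(series=[[0, -0.04, -0.9, 0, 0.05], [0, -0.04, -0.9, 0, 0.05], [0, -0.04, -0.9, 0, 0.05], [0, -0.04, -0.9, 0, 0], [0, -0.04, -0.9, 0, 0], [0, -0.04, -0.9, 0, 0], [0, -0.04, -0.9, 0, 0], [0, -0.04, -0.9, 0, 0], [0, -0.04, -0.9, 0, 0], [0, -0.04, -0.9, 0, 0], [0, -0.04, -0.9, 0, 0], [0, 0, -0.9, 0, 0]])

```text
time: 17.15
tool_pos: [0.526, -0.1579, 0.1966]
tool_rot: [3.14, -0.003, -3.038]
contact_force: [-0.7, 0.2, -4.4]
opening: 0.0138
```

Request:
step_arm(series=[[0, 0, -0.9, 0, 0], [0, 0, -0.9, 0, 0], [0, 0, -0.5, 0, 0], [0, 0, 0, 0, 0]])

```text
time: 17.55
tool_pos: [0.5266, -0.2158, 0.197]
tool_rot: [3.141, -0.002, -3.04]
contact_force: [-0.2, 0.5, -5.1]
opening: 0.0137
```

Run:
```python
from h import *
d=cap('wrist','w10'); s=sensors.observe();print(s['tool_pos'],s['tool_rot'],s['contact_force'],s['opening'],s['time'])
d=cap('scene','s6');crop(d,150,200,420,400,3,'s6c')
```

```text
[ 0.52673121 -0.21449416  0.19721923] [ 3.14001851e+00 -1.48592075e-03 -3.03966917e+00] [ 0.3604654   0.40157362 -4.56673563] 0.013815962209059666 17.6
```

View pics/w10.png

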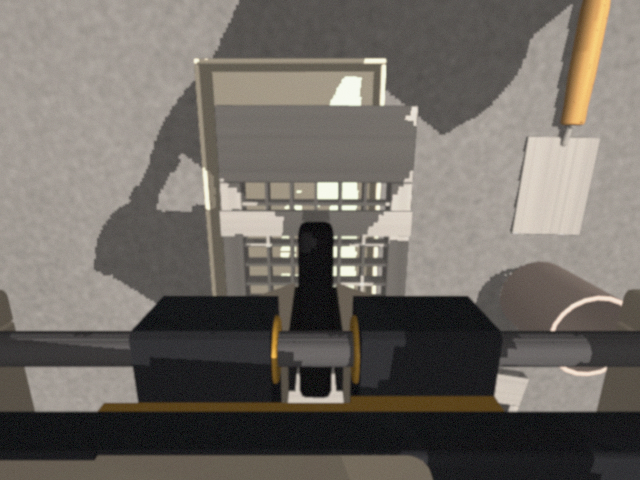

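View pics/s6c.png

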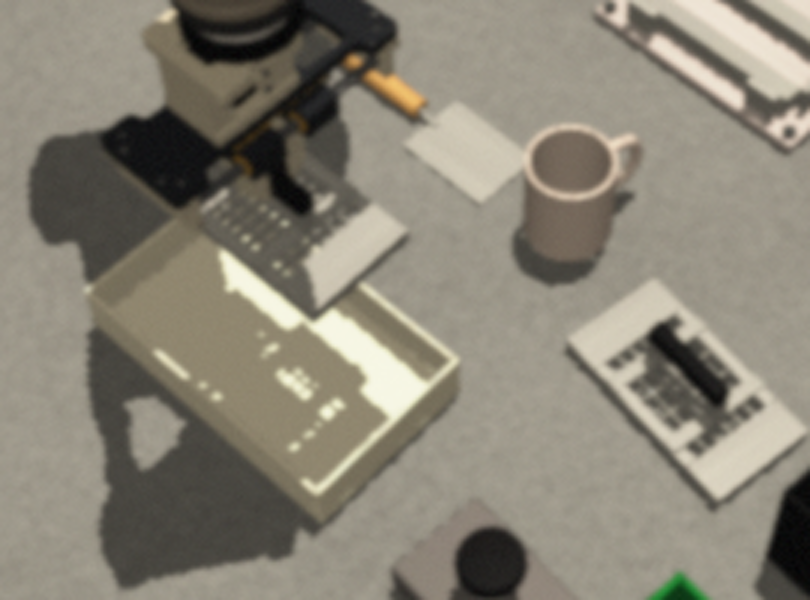

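The grid hangs level and parallel to the tray, about 21 mm short in -y. I'll correct that and descend.

Request:
step_arm(series=[[0, 0, -0.43, 0, 0], [0, -0.03, -0.43, 0, 0], [0, 0, 0, -0.6, 0], [0, 0, 0, -1, 0], [0, 0, 0, -1, 0], [0, 0, 0, -1, 0], [0, 0, 0, -0.4, 0], [0, 0, 0, 0, 0]])

```text
time: 18.45
tool_pos: [0.5261, -0.2356, 0.0971]
tool_rot: [3.14, -0.002, -3.038]
contact_force: [-0.6, 0.3, -4.2]
opening: 0.0137
```

Run:
```python
from h import *
d=cap('wrist','w11'); s=sensors.observe();print(s['tool_pos'],s['tool_rot'],s['contact_force'],s['opening'],s['time'])
```

```text
[ 0.52688796 -0.23608907  0.09845407] [ 3.14138761e+00 -2.30826372e-04 -3.03814230e+00] [ 1.11813011 -0.50773188 -3.88873279] 0.0136507414279666 18.5
```

View pics/w11.png

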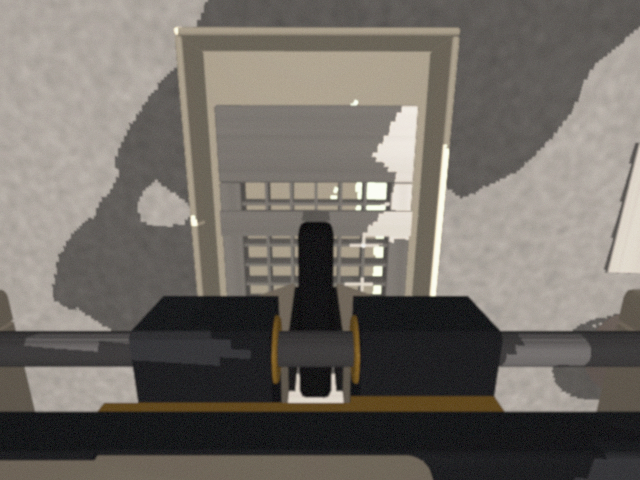

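The grid is centred between the tray walls at (185,…) and (450,…). Lowering slowly.

Request:
step_arm(series=[[0, 0, 0, -0.8, 0], [0, 0, 0, -0.8, 0], [0, 0, 0, -0.5, 0], [0, 0, 0, -0.2, 0], [0, 0, 0, 0, 0]])

```text
time: 19.0
tool_pos: [0.527, -0.236, 0.0411]
tool_rot: [-3.142, 0.0, -3.038]
contact_force: [-0.2, -1.4, -4.1]
opening: 0.0138
```

Request:
step_arm(series=[[0, 0, 0, -0.08, 0], [0, 0, 0, -0.06, 0], [0, 0, 0, 0, 0]])

```text
time: 19.3
tool_pos: [0.527, -0.2359, 0.0377]
tool_rot: [-3.141, 0.001, -3.038]
contact_force: [0.4, 0.8, -5.2]
opening: 0.0136
```

Request:
step_arm(series=[[0, 0, 0, -0.06, 0], [0, 0, 0, -0.06, 0], [0, 0, 0, 0, 0]])

```text
time: 19.6
tool_pos: [0.5266, -0.2358, 0.0341]
tool_rot: [3.141, -0.0, -3.038]
contact_force: [0.2, -0.4, -4.6]
opening: 0.0136
```

Request:
step_arm(series=[[0, 0, 0, -0.05, 0], [0, 0, 0, 0, 0]])

```text
time: 19.8
tool_pos: [0.5268, -0.2359, 0.0334]
tool_rot: [-3.141, 0.0, -3.038]
contact_force: [-0.9, 0.1, -2.6]
opening: 0.0137
```

Request:
step_arm(series=[[0, 0, 0, -0.04, 0], [0, 0, 0, 0, 0]])

```text
time: 20.0
tool_pos: [0.5268, -0.2359, 0.0333]
tool_rot: [-3.141, 0.001, -3.038]
contact_force: [-3.3, 0.7, 6.6]
opening: 0.0132
```

Request:
step_arm(series=[[0, 0, 0, -0.02, 0], [0, 0, 0, 0, 0]])

```text
time: 20.2
tool_pos: [0.5269, -0.2359, 0.0333]
tool_rot: [-3.141, 0.001, -3.038]
contact_force: [-4.5, 2.7, 9.8]
opening: 0.0133
```

The grid is on the floor: the vertical force reversed to +10 N. I'll open and rise.

Request:
step_arm(series=[[0.2, 0, 0, 0.02, 0], [0.4, 0, 0, 0, 0], [0.45, 0, 0, 0, 0], [0.45, 0, 0, 0, 0], [0.45, 0, 0, 0.4, 0], [0.45, 0, 0, 0.8, 0], [0.45, 0, 0, 1, 0], [0.45, 0, 0, 1, 0], [0.45, 0, 0, 1, 0], [0.45, 0, 0, 1, 0], [0.45, 0, 0, 1, 0], [0.45, 0, 0, 0, 0]])

```text
time: 21.4
tool_pos: [0.5285, -0.2368, 0.1915]
tool_rot: [-3.137, 0.006, -3.038]
contact_force: [0.4, 0.2, 0.3]
opening: 0.0412
```

Request:
step_arm(series=[[0.45, -1, 0, 0, 0], [0.45, -1, 0, 0, 0], [0.45, -1, 0, 0, 0], [0.45, -1, 0, 0, 0], [0.45, 0, 0, 0, 0]])

```text
time: 21.9
tool_pos: [0.4242, -0.2353, 0.1868]
tool_rot: [3.14, -0.002, -3.039]
contact_force: [1.1, -0.6, 0.8]
opening: 0.0412
```

Run:
```python
from h import *
d=cap('top','t2'); s=sensors.observe();print(s['tool_pos'],s['contact_force'],s['opening'],s['time'])
C=cloud(d);g=d['pixels'].astype(int);dark=g.max(-1)<60
v,u=np.mgrid[:480,:640]
m=(np.abs(C[...,0]-.526)<.1)&(np.abs(C[...,1]+.236)<.05)
rect('handle',m&dark&(C[...,2]>.04)&(C[...,2]<.08),C)
for x,y in((-.075,-.035),(-.075,.035),(.075,-.035),(.075,.035)):
    b=.1; X=.526+x*np.cos(b)-y*np.sin(b);Y=-.236+x*np.sin(b)+y*np.cos(b)
    q=np.hypot(C[...,0]-X,C[...,1]-Y)<.007; print(x,y,'plate z',np.median(C[q][:,2]).round(4) if q.any() else None)
d=cap('scene','s7')
```

```text
[ 0.42582334 -0.23570352  0.18706291] [1.05179422 0.53692258 0.15406684] 0.04156304373267129 21.95
handle 191 mean [ 0.525  -0.2352  0.0547] rect c [ 0.5254 -0.2361] size [0.0731 0.0126] ang 6.1
-0.075 -0.035 plate z 0.0205
-0.075 0.035 plate z 0.553
0.075 -0.035 plate z 0.0182
0.075 0.035 plate z 0.0186
```

View pics/t2.png

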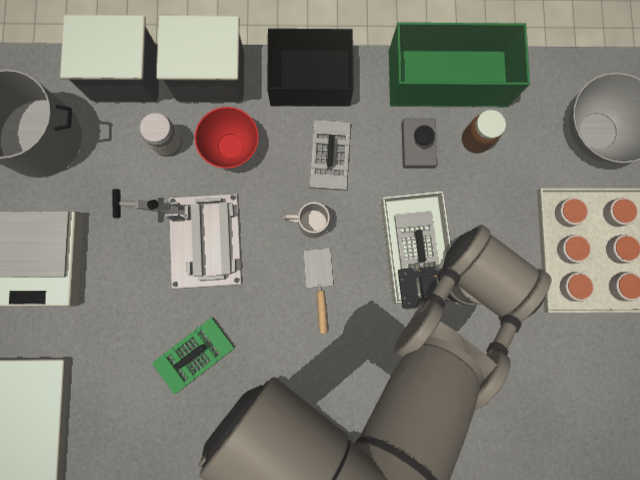

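View pics/s7.png

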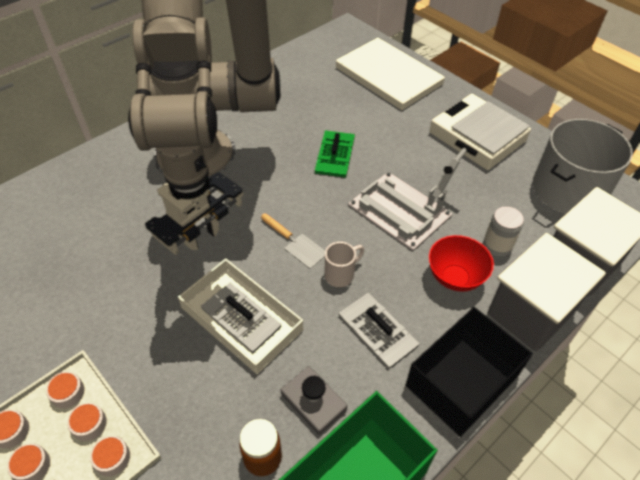

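The views show the grid lying flat in the tray, with its handle at (420,247) in the top view and the plate top at 18–20 mm. The clamp is open (grip at (117,203)), the bed is empty, and the mug, spatula, spare and green grids haven't moved. The robot touches nothing.

```bash
python3 -c "
from cell import hand_in; print(hand_in())"
```

```text
the job is handed in; nothing more can be done
None
```

The job is done and handed in at about 22 s of the 58 s allowed. I swung the clamp arm up and over to its open stop, where it stays open. Then I lifted the grid straight out by its handle, carried it over the mug, and lowered it onto the tray floor before letting go.

**Failed attempts:** my first two grips on the clamp bar slipped, and the arm stayed closed. The depth images put the fingertips about 4 mm above the reported TCP, not 17 mm ahead of it as stated. Gripping about 18 mm lower held. The highest forces I read were about 18 N: about 17 N up on the tool during the second slip, and about 18 N while swinging the clamp. I only read the force at the end of each move.

**Last checks:**
- **Grid:** its handle is at about (0.525, -0.236), within 1 mm of the tray centre and turned the same way as the tray. Its plate top reads 18–20 mm at three corners, which fits lying flat on the floor. The arm hid the fourth corner from the camera.
- **Set-down:** it touched down at low speed; I then pressed it to about 10 N before releasing.
- **Clamp and bystanders:** the clamp is open. The mug, spatula, spare grid and green grid look unmoved in the pictures.
- **Robot:** it is clear of everything, with contact force near zero.

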